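Close the shaker's hold-down bar and spin its wing nut home

ROBOT

A 6-joint arm with a two-finger parallel gripper is mounted at the origin on the work surface. World frame = base frame: x ahead of the robot, y to its left, z up, the work surface at z = 0. Lengths are in m, angles in degrees, forces in N, time in s.
With the tool pointing down it reaches from about 0.3 to 0.75 m from the base axis. Payload 8.5 kg.
Tool frame: the origin (TCP) lies between the finger pads; the fingertips stand 17 mm ahead of it and the grasp point (between the pads) lies 2 mm behind it; z points along the fingers, y is the direction in which the jaws open and shut (so a half turn about z gives the same grasp; the last joint's range is limited). The gripper opens to 85 mm and grips with 20 to 120 N. Pads are 22 mm wide; open, the fingers measure 114 mm over their backs; the gripper's body (76 mm by 85 mm) begins 54 mm behind the grasp point. The pads swing forward as they close: fully open they stand 13 mm farther back than shut.
Start: joints at [-87.221, 21.807, 74.336, -0, 83.858, -12.336], TCP at [0.143, -0.531, 0.248] pointing down, gripper open.
Joint ranges: [-178.18, 178.18], [-50.72, 133.34], [12.68, 142.11], [-81.47, 261.47], [9.98, 163.14], [-165.26, 165.26]. Speed limits (degrees/s): [136.94, 136.94, 180, 180, 180, 180].

INTERFACE

Orientations are given as a 3x3 rotation matrix whose columns are the frame's x, y, z axes.
In Python, from rig import readout, eyes, env gives the robot as it stands.
- The arm moves only by the tool arm_command, never from a script. Its argument "rows" is text: rows parted by semicolons, each of 7 numbers parted by spaces: the closure, from 0 (fully open) to 1 (shut), then the shift along the tool's x, y, z in mm, then the turn, a rotation vector about the tool's x, y, z in degrees. In form: grip dx dy dz rx ry rz; .... A call has 1 to 5 rows; each row shifts and turns the commanded pose from where the row before left it, along the tool's axes as they then stand; what a row does not reach is not made up. A row lasts 1/12 s, in which the tool goes at most 41.7 mm and 7.16 degrees, less where a joint would pass 70% of its speed; a pose out of reach is approached as far as the arm can. A call with a gripper value outside its range is refused whole. The fingers move at their own pace and stop on an object; "squeeze" is the grip in N (left out, the last holds). Time passes only in rows, so rows that do not move let the fingers close. It gives the time, the measured TCP pose, the force and the opening at its end, in the units of the state.
- readout.observe(): the state, without advancing time (a new reading comes with each control period).
- eyes.get_image(name): name is "side" or "top"; returns the picture (480x640x3 uint8, red, green, blue); there is no depth.
- eyes.camera_model(name): a dict with "mtx" (3x3 intrinsics, pixels), "k1" (the pictures are not rectified: a ray, as slopes to the right and down, at radius r is drawn at 1 + k1 r^2 times it, then the intrinsics apply), "view" (4x4, takes a point from world to camera coordinates). Camera axes: x right, y up, looking along -z (the intrinsics and any distortion apply to the point x, -y, -z); pixel columns grow to the right and rows downward; lengths in m; the calibration is good to about 2 mm. A picture is of the moment at which its call begins. camera_model takes no time and is no camera call.
- env.close_job(): hands the job in, once; it reports no verdict.
The state is a dict: "time_s": time; "q": joint angles; "qvel": joint speeds; "joint_efforts": joint torques, N m; "position": TCP position; "tool_rot": TCP orientation; "ft_force": force on the tool from outside, world axes, zero at the start; "wrist_torque": the same for the moment, N m; "grip_width": finger opening in m.
Only numpy, scipy, OpenCV 4.12 (cv2) and the standard library are available. Lean on these libraries where they do the work, as an engineer would, in place of code of your own. Each camera call takes 0.05 s, during which the arm holds its last target. There are 200 camera calls.

TASK

Secure the well block on the bench shaker: with a closed fingertip push the swung-out hold-down bar back over the block until its slotted end is fully round the stud under the raised wing nut. Then screw that loose nut down clockwise until it is fully home on the bar, by gentle fingertip strokes against one wing at a time, never gripping the nut or straddling it with the fingers. Leave the tight nut on the pivot, the block and everything else standing about as they are.

Things in the scene. Friction and masses are not known exactly. Their poses are not given: they have to be found in the camera images.
- shaker: Bench shaker: low white box with a flat aluminium platform, 230 x 290 mm, its surface 58 mm above the bench. Origin: centre of the underside; x away from the robot, y along the platform to the left. Steel guard rails (10 mm bars, top 127 mm above the bench) run along x at both ends, axes 130 mm from the centre. Two upright 8 mm studs, top at 136 mm: pivot stud at y = +85 mm, second stud at y = -85 mm.
- bar_pivot (a point): Straight aluminium hold-down bar over the platform, 24 mm wide, 12 mm thick, underside 96 mm and top 108 mm above the bench, swinging level about the pivot stud (left end). Point on that pivot axis, half-way up the bar. The frame turns with the bar, which runs 189 mm along its -y; the long side to push is 12 mm to its -x side. Its free end has a slot for the second stud.
- bar (a joint): Swing of the bar in rad: 0 = closed (slot fully round the second stud, where it stops), positive = free end swung towards the robot (clockwise seen from above, up to 1.15). It stays where it is left; about 1 N at 110 mm from the pivot moves it.
- loose_nut: Loose steel wing nut on the second stud (right end of the platform). This body is its round flange, which does not turn: origin on the stud axis at the nut's underside (108 mm above the bench when home, 6 mm higher for each turn backed off), axes as the shaker's. On its outer (-y) side the guard rail's axis is 45 mm from the stud axis; on the inner (+y) side only the bar lies beneath.
- nut_wings (a point): Point on the axis of the loose nut, half-way up its wings (14.5 mm above its underside). The frame turns with the nut: the two wings stick out along its +x and -x axes to 31 mm from the axis, 5 mm thick (along y), 20 mm high (10 mm above to 10 mm below this point). The hub is 19 mm across.
- nut_turn (a joint): Angle of the loose nut in rad: 0 = screwed fully home on the bar, where it stops; positive = backed off, anticlockwise seen from above (2 pi for each turn). Clockwise strokes bring it down. It turns easily (0.012 N m, about 0.6 N on a wing) and stays where it is left.
- pivot_nut_wings (a point): The other wing nut, of the same shape, home and tight on the pivot stud: axis point half-way up its wings, wings along its x axis. To be left alone.
- pivot_nut (a joint): Angle of that tight nut in rad, 0 at the start; it needs about 0.4 N m to turn.
- well_block: White 96-well block, 85 x 127 x 32 mm, loose on the platform under the bar; origin at the centre of its underside, 58 mm above the bench.
- sample_jar: Small amber capped jar, 24 mm across, 46 mm high, loose on the far part of the platform behind the bar; origin under its centre.
- reagent_bottle: White bottle, 60 mm across, 140 mm high, on the bench left or right of the shaker; origin under its centre.
- beaker: Clear open beaker, 72 mm across, 85 mm high, on the bench to the right; origin under its centre.
- tube_rack: Grey tube block, 70 x 120 x 35 mm, on the bench to the left; origin under its centre.
- marker: Black marker lying on the bench to the right of the shaker, 12 mm thick, about 130 mm long along its x.
- wide_jar: White jar with black cap, 76 mm across, 85 mm high, on the bench left or right of the shaker; origin under its centre.

How it is judged:
By the outcome, as a careful person would: the job done as asked, in the order asked, and still so for the second after the job is handed in, with the robot touching nothing.
It also fails if it takes over 67 s, if anything falls off the work surface, if the arm or the gripper's body presses on something with over 40 N, if the wrist force passes 120 N, or if a joint passes its speed limit or range.

## Working session

There is one attempt and no reset: what is moved stays moved. The work goes in short steps, Python scripts to look and compute and a tool call to move; the robot and the scene stay as the last step left them, time stands still between calls to the robot, and variables do not carry over. Pictures are saved under pics/ and viewed, about 8 in all and at most 12, crops included, and the job is handed in when it is done.

Besides the shell and the picture viewer there is one more tool, called after "Call:" as name(argument=value, ...), one argument or row to a line, values as JSON. arm_command: Moves the arm, as the interface text tells. Its arguments: {"type":"object","properties":{"rows":{"type":"string"},"squeeze":{"type":"number"}},"required":["rows"]}

```bash
ls; mkdir -p pics
cat > h.py <<'E'
import numpy as np, cv2
from rig import readout, eyes, env
def snap(n,f,crop=None,s=1):
    im=eyes.get_image(n)[:,:,::-1].copy()
    cv2.imwrite(f'pics/{f}_full.png',im)
    if crop: x0,y0,x1,y1=crop; im=im[y0:y1,x0:x1]
    if s!=1: im=cv2.resize(im,None,fx=s,fy=s,interpolation=cv2.INTER_CUBIC)
    cv2.imwrite(f'pics/{f}.png',im)
def proj(n,P):
    m=eyes.camera_model(n);P=np.atleast_2d(P).astype(float)
    V=np.array(m['view']);c=P@V[:3,:3].T+V[:3,3]
    x=c[:,0]/-c[:,2];y=-c[:,1]/-c[:,2];f=1+m['k1']*(x*x+y*y);K=np.array(m['mtx'])
    return np.c_[K[0,0]*x*f+K[0,2],K[1,1]*y*f+K[1,2]]
def unproj(n,uv,z):
    m=eyes.camera_model(n);K=np.array(m['mtx']);V=np.array(m['view'])
    u=np.atleast_2d(uv).astype(float);d=np.c_[(u[:,0]-K[0,2])/K[0,0],(u[:,1]-K[1,2])/K[1,1]];s=d.copy()
    for _ in range(30): s=d/(1+m['k1']*(s**2).sum(1,keepdims=True))
    r=np.c_[s[:,0],-s[:,1],-np.ones(len(s))]@V[:3,:3];o=-V[:3,:3].T@V[:3,3]
    return o+r*((z-o[2])/r[:,2])[:,None]
E
python3 - <<'E'
from h import *
snap('top','t0');snap('side','s0')
for n in('top','side'):
    m=eyes.camera_model(n);V=np.array(m['view']);print(n,-V[:3,:3].T@V[:3,3],V[:3,:3].round(2).tolist(),m['mtx'],m['k1'])
s=readout.observe();print(s)
E
```

```text
pics
top [ 0.35219891 -0.06185232  1.27983614] [[0.01, -1.0, -0.0], [0.99, 0.01, 0.17], [-0.17, -0.01, 0.99]] [[499.00815416   0.         317.67465076]
 [  0.         499.00815416 235.76857145]
 [  0.           0.           1.        ]] 0.004862549324456975
side [0.25604801 0.61159363 0.88450081] [[-0.91, -0.41, 0.01], [0.3, -0.66, 0.69], [-0.27, 0.63, 0.73]] [[466.98259076   0.         320.93938482]
 [  0.         466.98259076 237.89469524]
 [  0.           0.           1.        ]] -0.12502349233921742
{'time_s': 0.1, 'q': array([-8.72187458e+01,  2.18377702e+01,  7.43787492e+01,  7.97002271e-04,
        8.38571182e+01, -1.23333055e+01]), 'qvel': array([-0.04328412, -0.02003852, -0.13161105, -0.06264688,  0.02929937,
       -0.0095327 ]), 'joint_efforts': array([ 4.22259764e-03, -4.49218583e+01, -2.31651360e+01, -1.47985215e-04,
        3.70445545e-03, -1.01736040e-05]), 'position': array([ 0.14342491, -0.5307308 ,  0.24777728]), 'tool_rot': array([[ 9.65406799e-01,  2.60748366e-01, -4.85484887e-05],
       [ 2.60748211e-01, -9.65405988e-01,  1.28437580e-03],
       [ 2.88029889e-04, -1.25260406e-03, -9.99999174e-01]]), 'ft_force': array([-0.76578177,  0.21829349,  0.48914235]), 'wrist_torque': array([-0.00190518,  0.06482243,  0.01900483]), 'grip_width': 0.08517108292410716}
```

View pics/t0.png

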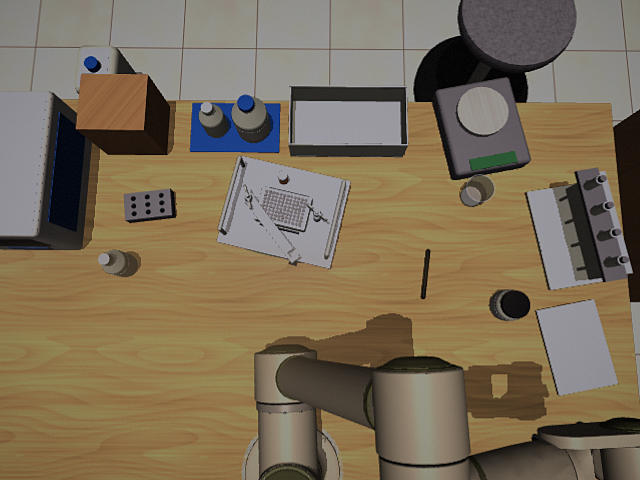

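View pics/s0.png

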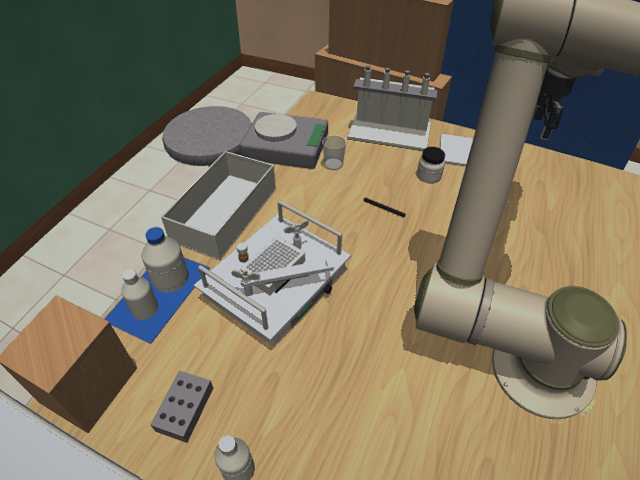

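The top view shows the shaker at about (285,212), turned roughly 14° clockwise. The bar's free end is at (294,261), the loose nut at (318,214) and the pivot nut at (249,200). Next I'll enlarge both views.

Run:
```python
import cv2
a=cv2.imread('pics/t0_full.png')[145:275,205:365];b=cv2.imread('pics/s0_full.png')[195:345,190:360]
cv2.imwrite('pics/t0c.png',cv2.resize(a,None,fx=5,fy=5,interpolation=cv2.INTER_CUBIC)[:600])
cv2.imwrite('pics/s0c.png',cv2.resize(b,None,fx=4,fy=4,interpolation=cv2.INTER_CUBIC))
```

```text
(no output)
```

View pics/t0c.png

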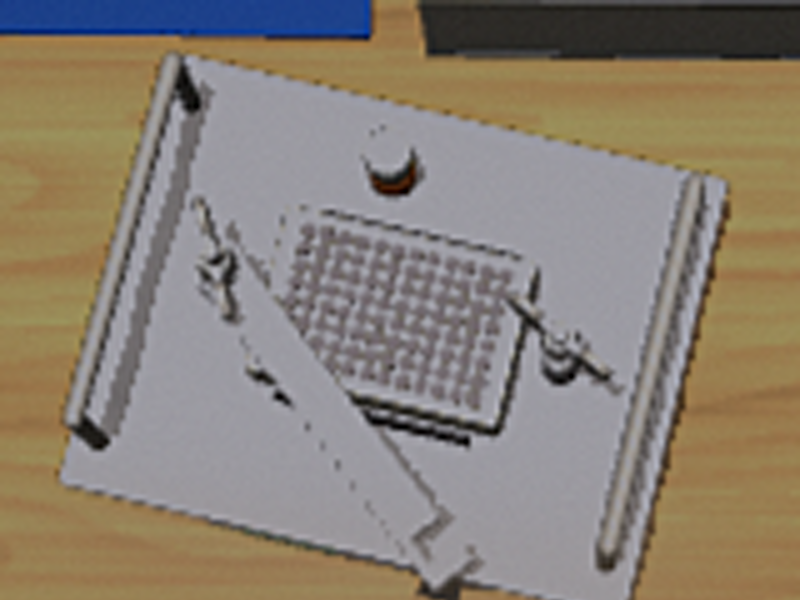

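View pics/s0c.png

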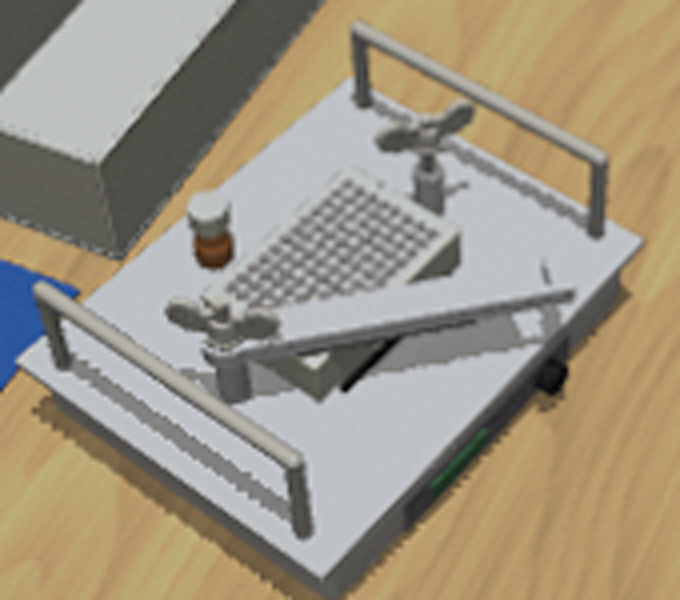

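```bash
cat > fit.py <<'E'
from h import *
from scipy.optimize import least_squares
T=lambda x,y:(205+x/5,145+y/5)
S=lambda x,y:(190+x/4,195+y/4)
# local shaker pts
obs=[('top',T(62,485),(-.115,.145,.058)),('top',T(728,183),(.115,-.145,.058)),('top',(331,268.5),(-.115,-.145,.058)),
('side',S(325,578),(-.115,.145,.058)),('side',S(643,240),(-.115,-.145,.058)),('side',S(18,360),(.115,.145,.058))]
obn=[('top',T(508,295),1),('top',T(620,390),-1),('side',S(377,142),1),('side',S(473,110),-1)]
def tf(p,l):
    c,s=np.cos(p[2]),np.sin(p[2]);l=np.array(l);return np.array([p[0]+c*l[0]-s*l[1],p[1]+s*l[0]+c*l[1],l[2]])
def wing(p,sg):
    c=tf(p,(0,-.085,p[3]));a=p[4];return c+sg*.030*np.array([np.cos(a),np.sin(a),0])
def res(p):
    r=[proj(n,tf(p,l))[0]-uv for n,uv,l in obs]+[proj(n,wing(p,s))[0]-uv for n,uv,s in obn]
    return np.array(r).ravel()
o=least_squares(res,[.5,0,-.25,.13,.6]);p=o.x;print(p,np.rad2deg(p[[2,4]]));print(res(p).reshape(-1,2).round(1))
h=p[3]-.1225; print('nut height above home mm',h*1e3,'turns',h/.006,'wing angle rel shaker',np.rad2deg(p[4]-p[2]))
np.save('p.npy',p)
print('piv',tf(p,(0,.085,.102)),'stud',tf(p,(0,-.085,.13)))
fe=unproj('top',[T(430,590),T(478,562),T(455,515),T(240,260)],.108);print(fe)
pv=tf(p,(0,.085,0))
m=(fe[0]+fe[1])/2-pv; print('bar ang', np.rad2deg(np.arctan2(m[1],m[0]))-np.rad2deg(p[2])+90)
E
python3 fit.py
```

```text
[ 0.62493729  0.02842146 -0.22253385  0.12908829  0.86936181] [-12.75025019  49.8107626 ]
[[-0.5  0.5]
 [ 0.6 -0.5]
 [-0.2  0.7]
 [-0.1  0. ]
 [ 0.8 -0.7]
 [-1.  -0. ]
 [ 1.4  0.9]
 [-1.7 -1.9]
 [ 0.3  0.1]
 [ 0.4  0.1]]
nut height above home mm 6.588293175856935 turns 1.0980488626428224 wing angle rel shaker 62.561012786464374
piv [0.64369693 0.11132548 0.102     ] stud [ 0.60617765 -0.05448255  0.13      ]
[[ 0.48942779  0.0074398   0.108     ]
 [ 0.50294264 -0.01503286  0.108     ]
 [ 0.52532278 -0.00377504  0.108     ]
 [ 0.64900059  0.10223363  0.108     ]]
bar ang -39.28033930491367
```

The fit residuals are about 1 px. The bar is swung about 39°, and the nut is about 1.17 turns off home, with its wings at about 63° and 243° in the shaker frame. I'll close the gripper, turn 23° and fly to the pushing side of the bar.

Call:
arm_command(
  rows="1 0 0 0 0 0 -5.75; 1 0 0 0 0 0 -5.75; 1 0 0 0 0 0 -5.75; 1 0 0 0 0 0 -5.75; 1 34 -11.5 0 0 0 0",
)

```text
time_s: 0.52
position: [0.161, -0.5038, 0.2472]
tool_rot: [[0.785, 0.619, -0.001], [0.619, -0.785, -0.0], [-0.001, -0.0, -1.0]]
ft_force: [1.0, 0.3, -1.0]
grip_width: 0.0255
```

Call:
arm_command(
  rows="1 34 -11.5 0 0 0 0; 1 34 -11.5 0 0 0 0; 1 34 -11.5 0 0 0 0; 1 34 -11.5 0 0 0 0; 1 34 -11.5 0 0 0 0",
)

```text
time_s: 0.93
position: [0.2618, -0.349, 0.2481]
tool_rot: [[0.787, 0.617, -0.0], [0.617, -0.787, 0.001], [0.0, -0.0, -1.0]]
ft_force: [0.5, -0.9, -0.4]
grip_width: 0.0004
```

Call:
arm_command(
  rows="1 34 -11.5 0 0 0 0; 1 34 -11.5 0 0 0 0; 1 34 -11.5 0 0 0 0; 1 34 -11.5 0 0 0 0; 1 34 -11.5 0 0 0 0",
)

```text
time_s: 1.35
position: [0.3601, -0.1989, 0.2482]
tool_rot: [[0.787, 0.617, -0.0], [0.617, -0.787, 0.0], [0.0, -0.0, -1.0]]
ft_force: [-0.0, -0.3, -0.6]
grip_width: 0.0002
```

Call:
arm_command(
  rows="1 34 -11.5 0 0 0 0; 1 34 -11.5 0 0 0 0; 1 34 -11.5 0 0 0 0; 1 34 -11.5 0 0 0 0; 1 0 0 0 0 0 0",
)

```text
time_s: 1.77
position: [0.4399, -0.0761, 0.2481]
tool_rot: [[0.783, 0.622, 0.0], [0.622, -0.783, 0.001], [0.001, -0.001, -1.0]]
ft_force: [-0.4, -0.4, 0.2]
grip_width: 0.0005
```

Call:
arm_command(
  rows="1 28 -9 0 0 0 0; 1 28 -9 0 0 0 0; 1 28 -9 0 0 0 0; 1 28 -9 0 0 0 0; 1 28 -9 0 0 0 0",
)

```text
time_s: 2.18
position: [0.521, 0.0423, 0.2481]
tool_rot: [[0.787, 0.617, -0.001], [0.617, -0.787, -0.0], [-0.001, -0.0, -1.0]]
ft_force: [0.2, -0.4, -0.2]
grip_width: 0.0001
```

Call:
arm_command(
  rows="1 26 -8 0 0 0 0; 1 0 0 0 0 0 0; 1 0 0 35 0 0 0; 1 0 0 35 0 0 0; 1 0 0 0 0 0 0",
)

```text
time_s: 2.6
position: [0.533, 0.0633, 0.1727]
tool_rot: [[0.787, 0.617, -0.012], [0.617, -0.787, 0.001], [-0.009, -0.008, -1.0]]
ft_force: [-0.3, 0.1, -0.8]
grip_width: 0.0001
```

Run:
```python
from h import *
snap('top','t1',(205,130,365,250),5)
s=readout.observe();print(s['position'],s['tool_rot'][:,0],s['q'],proj('top',[s['position']-[0,0,-0.0],s['position']-[0,0,.017]]))
```

```text
[0.53447915 0.06320083 0.17608809] [ 0.78708086  0.6168277  -0.00522539] [-5.86170797e+00  2.44670118e+01  8.27815694e+01 -1.10719908e-02
  7.31570384e+01  4.60567956e+01] [[264.78716873 239.25938749]
 [265.59908572 240.48293386]]
```

View pics/t1.png

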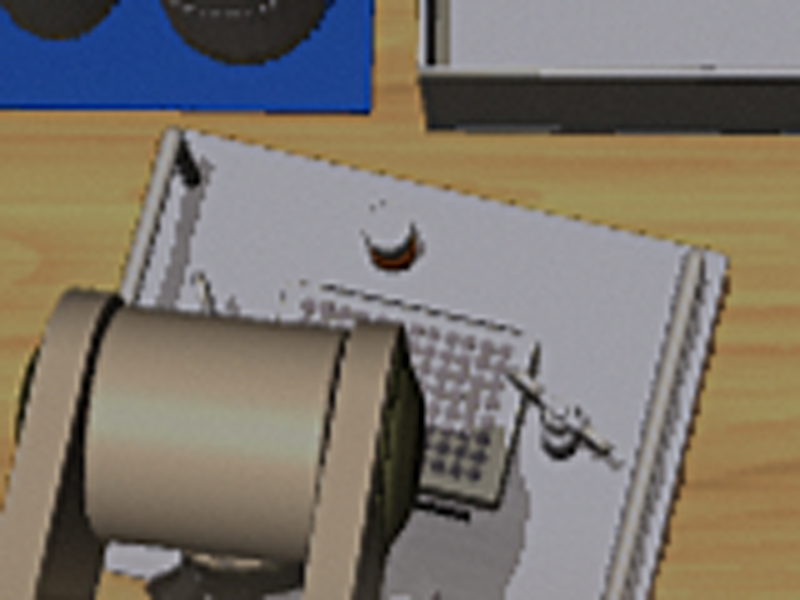

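The top view is now blocked by the wrist. I'll back off 6 mm, lower to just above the bar and check from the side.

Call:
arm_command(
  rows="1 0 -6 20 0 0 0; 1 0 0 20 0 0 0; 1 0 0 0 0 0 0; 1 0 0 0 0 0 0",
)

```text
time_s: 2.98
position: [0.5329, 0.0679, 0.1399]
tool_rot: [[0.787, 0.617, 0.001], [0.617, -0.787, -0.0], [0.001, 0.001, -1.0]]
ft_force: [-0.1, -0.5, 0.7]
grip_width: 0.0001
```

Run:
```python
from h import *
snap('side','s1',(200,200,340,305),5.7)
s=readout.observe();print(s['position'],s['tool_rot'][:,0])
```

```text
[0.53330694 0.06798108 0.14040737] [0.7869812  0.61697405 0.00189798]
```

View pics/s1.png

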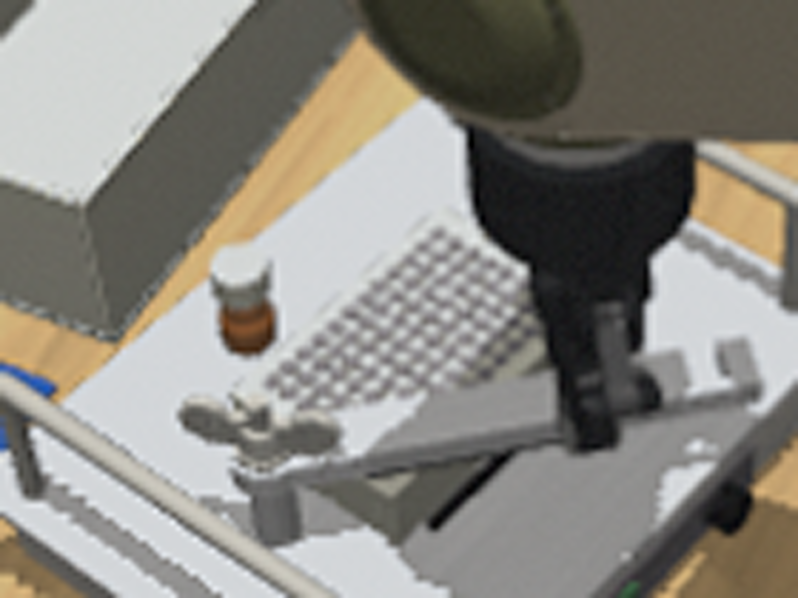

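The closed fingertip is at about (590,440) in the crop, on the robot side of the bar, as intended. I'll lower it beside the bar, close the gap and swing the bar about the pivot.

Call:
arm_command(
  rows="1 0 0 12 0 0 0; 1 0 0 11 0 0 0; 1 0 0 0 0 0 0; 1 0 3.5 0 0 0 0; 1 0 3.5 0 0 0 0",
)

```text
time_s: 3.45
position: [0.5376, 0.0626, 0.1169]
tool_rot: [[0.787, 0.617, 0.002], [0.617, -0.787, -0.0], [0.002, 0.002, -1.0]]
ft_force: [0.0, 0.3, 0.2]
grip_width: 0.0002
```

Call:
arm_command(
  rows="1 -0.9 4 0 0 0 -2; 1 -0.9 4 0 0 0 -2; 1 -0.9 4 0 0 0 -2; 1 -0.9 4 0 0 0 -2; 1 -0.9 4 0 0 0 -2",
)

```text
time_s: 3.87
position: [0.5476, 0.0447, 0.1166]
tool_rot: [[0.667, 0.746, 0.002], [0.746, -0.667, -0.0], [0.001, 0.001, -1.0]]
ft_force: [-1.2, 1.5, 0.6]
grip_width: -0.0003
```

Call:
arm_command(
  rows="1 -0.9 4 0 0 0 -2; 1 -0.9 4 0 0 0 -2; 1 -0.9 4 0 0 0 -2; 1 -0.9 4 0 0 0 -2; 1 -0.9 4 0 0 0 -2",
)

```text
time_s: 4.28
position: [0.5605, 0.0288, 0.1166]
tool_rot: [[0.527, 0.85, 0.002], [0.85, -0.527, -0.0], [0.001, 0.002, -1.0]]
ft_force: [-0.4, 0.3, 0.7]
grip_width: 0.0001
```

Call:
arm_command(
  rows="1 -0.9 4 0 0 0 -2; 1 -0.9 4 0 0 0 -2; 1 -0.9 4 0 0 0 -2; 1 -0.9 4 0 0 0 -2; 1 -0.9 4 0 0 0 -2",
)

```text
time_s: 4.7
position: [0.576, 0.0153, 0.1166]
tool_rot: [[0.371, 0.928, 0.001], [0.928, -0.371, -0.0], [0.0, 0.001, -1.0]]
ft_force: [-1.5, -0.7, 0.5]
grip_width: 0.0002
```

Call:
arm_command(
  rows="1 -0.9 4 0 0 0 -2; 1 -0.9 4 0 0 0 -2; 1 0 0 0 0 0 0; 1 0 0 0 0 0 0",
)

```text
time_s: 5.03
position: [0.5826, 0.0111, 0.1162]
tool_rot: [[0.308, 0.951, 0.001], [0.951, -0.308, -0.0], [0.0, 0.001, -1.0]]
ft_force: [0.1, 0.3, 0.1]
grip_width: 0.0001
```

```bash
cat > st.py <<'E'
from h import *
p=np.load('p.npy');s=readout.observe()
c,q=np.cos(p[2]),np.sin(p[2]);R=np.array([[c,-q],[q,c]])
L=lambda w:(R.T@(np.array(w)[:2]-p[:2])*1e3)
x=s['tool_rot'][:,0];y=np.degrees(np.arctan2(x[1],x[0])-p[2])
print('t',s['time_s'],'local mm',L(s['position']).round(1),'z',s['position'][2].round(4),'yaw local',round(y,1),'F local',(R.T@s['ft_force'][:2]).round(2),s['ft_force'][2].round(2),'Tz',s['wrist_torque'].round(2),'q',s['q'].round(0))
T=s['tool_rot'][:2,:2]
for n,o in(('pivot',(0,.085)),('stud',(0,-.085))): print(n,'in tool mm',(T.T@(p[:2]+R@np.array(o)-s['position'][:2])*1e3).round(1))
E
python3 st.py
```

```text
t 5.0333 local mm [-37.4 -26.2] z 0.1162 yaw local 84.8 F local [0.06 0.31] 0.06 Tz [-0.01  0.   -0.04] q [-11.  32.  80.   0.  68.   7.]
pivot in tool mm [114.2  27.2]
stud in tool mm [-55.1  42.6]
```

Call:
arm_command(
  rows="1 -0.45 2 0 0 0 -1; 1 -0.45 2 0 0 0 -1; 1 -0.45 2 0 0 0 -1; 1 -0.45 2 0 0 0 -1; 1 -0.45 2 0 0 0 -1",
)

```text
time_s: 5.45
position: [0.5914, 0.0064, 0.1154]
tool_rot: [[0.221, 0.975, 0.0], [0.975, -0.221, -0.0], [-0.0, 0.0, -1.0]]
ft_force: [-1.1, -0.6, 1.5]
grip_width: -0.0
```

Call:
arm_command(
  rows="1 0 1 0 0 0 0; 1 0 1 0 0 0 0; 1 0 0 0 0 0 0",
)

```text
time_s: 5.7
position: [0.5933, 0.006, 0.1153]
tool_rot: [[0.223, 0.975, -0.0], [0.975, -0.223, -0.0], [-0.0, -0.0, -1.0]]
ft_force: [-0.7, -0.6, -0.1]
grip_width: -0.0005
```

Call:
arm_command(
  rows="1 0 1 0 0 0 0; 1 0 1 0 0 0 0; 1 0 0 0 0 0 0",
)

```text
time_s: 5.95
position: [0.5952, 0.0056, 0.1153]
tool_rot: [[0.223, 0.975, -0.0], [0.975, -0.223, -0.0], [-0.0, -0.0, -1.0]]
ft_force: [-1.7, -0.5, 0.4]
grip_width: -0.0001
```

```bash
python3 st.py
```

```text
t 5.95 local mm [-24.  -28.8] z 0.1153 yaw local 89.9 F local [-1.59 -0.82] 0.45 Tz [-0.05  0.1  -0.07] q [-11.  33.  78.  -0.  69.   2.]
pivot in tool mm [113.9  23.7]
stud in tool mm [-56.1  24.1]
```

Not stopped yet: the offset is 24 mm and the force is still only friction. I'll continue in small steps, watching for the stop.

Call:
arm_command(
  rows="1 0 0.8 0 0 0 0; 1 0 0.8 0 0 0 0; 1 0 0 0 0 0 0",
)

```text
time_s: 6.2
position: [0.5967, 0.0052, 0.1153]
tool_rot: [[0.223, 0.975, 0.0], [0.975, -0.223, 0.0], [0.0, 0.0, -1.0]]
ft_force: [-0.1, 0.3, -0.3]
grip_width: -0.0002
```

Call:
arm_command(
  rows="1 0 0.8 0 0 0 0; 1 0 0.8 0 0 0 0; 1 0 0 0 0 0 0",
)

```text
time_s: 6.45
position: [0.5972, 0.0052, 0.1151]
tool_rot: [[0.223, 0.975, -0.003], [0.975, -0.223, 0.0], [-0.0, -0.003, -1.0]]
ft_force: [-5.7, -0.2, 3.3]
grip_width: 0.0001
```

Call:
arm_command(
  rows="1 0 0.6 0 0 0 0; 1 0 0.6 0 0 0 0; 1 0 0 0 0 0 0",
)

```text
time_s: 6.7
position: [0.5974, 0.0051, 0.1151]
tool_rot: [[0.223, 0.975, -0.005], [0.975, -0.223, 0.001], [-0.0, -0.005, -1.0]]
ft_force: [-10.5, 1.0, 5.0]
grip_width: 0.0003
```

```bash
python3 st.py
```

```text
t 6.7 local mm [-21.7 -28.8] z 0.1151 yaw local 89.9 F local [-10.51  -1.3 ] 5.05 Tz [ 0.05  1.66 -0.04] q [-11.  34.  78.  -0.  69.   2.]
pivot in tool mm [113.9  21.4]
stud in tool mm [-56.1  21.8]
```

The bar is against its stop: 10 N and no further travel. I'll back off, lift and check the bar and nut with both cameras.

Call:
arm_command(
  rows="1 0 -10 0 0 0 0; 1 0 -30 0 0 0 0; 1 0 -30 -35 0 0 0; 1 0 -30 -35 0 0 0; 1 0 0 0 0 0 0",
)

```text
time_s: 7.12
position: [0.506, 0.0267, 0.1838]
tool_rot: [[0.222, 0.975, 0.007], [0.975, -0.222, -0.001], [0.001, 0.007, -1.0]]
ft_force: [1.7, 0.5, 1.0]
grip_width: -0.0
```

```bash
cat > two.py <<'E'
import sys
from h import *
snap('top','a');snap('side','b')
a=cv2.imread('pics/a_full.png')[170:270,270:350];b=cv2.imread('pics/b_full.png')[195:295,230:350]
f=lambda i:cv2.resize(i,None,fx=4,fy=4,interpolation=cv2.INTER_CUBIC)
cv2.imwrite(f'pics/{sys.argv[1]}.png',np.hstack([f(a),f(b)]))
E
python3 two.py v1; python3 st.py
```

```text
t 7.2167 local mm [-113.7  -28.4] z 0.18 yaw local 89.9 F local [ 0.16 -1.01] 0.1 Tz [ 0.01 -0.01  0.03] q [-10.  21.  87.   0.  71.   2.]
pivot in tool mm [113.7 113.5]
stud in tool mm [-56.3 113.8]
```

View pics/v1.png

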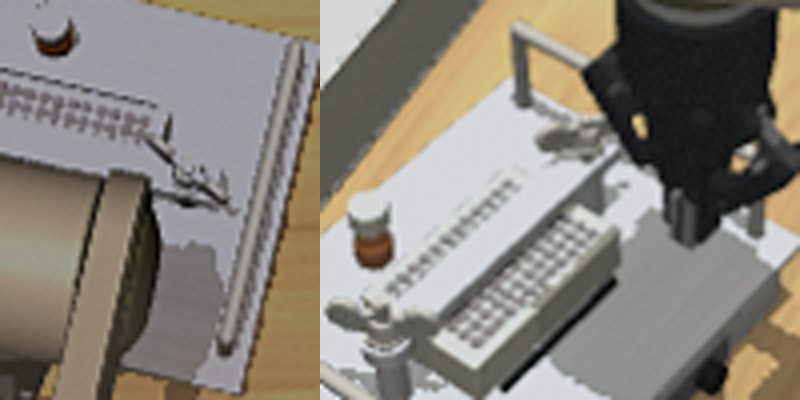

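The bar now lies over the block with its slotted end round the stud under the nut: crop nut at (195,180) in the top view and (585,140) in the side view. The block and jar look unmoved. Next I'll turn the tool so that its x axis lies along the inner wing, and hover on that wing's anticlockwise side.

Call:
arm_command(
  rows="1 0 0 0 0 0 6.8; 1 0 0 0 0 0 6.8; 1 0 0 0 0 0 6.8; 1 0 0 0 0 0 6.8; 1 6.5 26.5 0 0 0 0",
)

```text
time_s: 7.63
position: [0.53, 0.0149, 0.1774]
tool_rot: [[0.648, 0.762, -0.004], [0.762, -0.648, 0.001], [-0.002, -0.004, -1.0]]
ft_force: [0.6, 0.1, 0.7]
grip_width: -0.0
```

Call:
arm_command(
  rows="1 6.5 26.5 0 0 0 0; 1 6.5 26.5 0 0 0 0; 1 6.5 26.5 0 0 0 0; 1 0 0 0 0 0 0; 1 0 0 0 0 0 0",
)

```text
time_s: 8.05
position: [0.6062, -0.0235, 0.1765]
tool_rot: [[0.645, 0.764, -0.002], [0.764, -0.645, 0.001], [-0.001, -0.002, -1.0]]
ft_force: [0.3, -0.1, -0.7]
grip_width: 0.0
```

```bash
python3 st.py; python3 two.py v2
```

```text
t 8.05 local mm [ -6.8 -54.8] z 0.1765 yaw local 62.6 F local [ 0.33 -0.04] -0.66 Tz [ 0.01 -0.   -0.02] q [-13.  31.  71.   0.  78.  27.]
pivot in tool mm [127.2 -58.3]
stud in tool mm [-23.7  19.9]
```

View pics/v2.png

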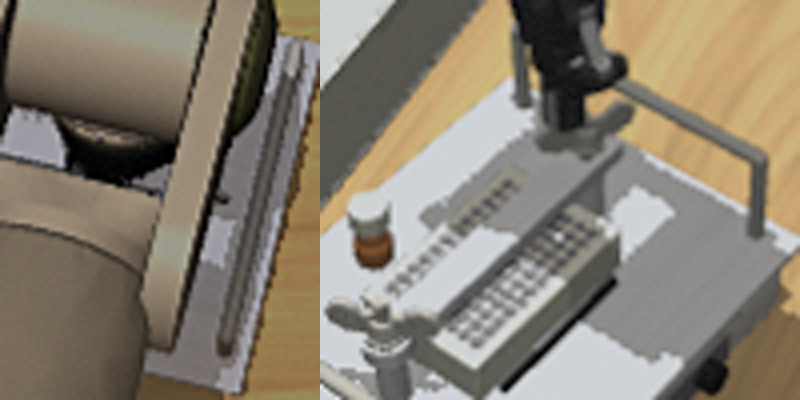

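The side view shows the tip at about (570,125) in the crop, just on the inner side of the nut. I'll lower it gently and check for contact.

Call:
arm_command(
  rows="1 0 0 10 0 0 0; 1 0 0 10 0 0 0; 1 0 0 8 0 0 0; 1 0 0 0 0 0 0",
)

```text
time_s: 8.48
position: [0.6041, -0.0223, 0.1482]
tool_rot: [[0.644, 0.765, -0.004], [0.765, -0.644, 0.001], [-0.002, -0.004, -1.0]]
ft_force: [0.1, -0.6, -0.1]
grip_width: 0.0001
```

Call:
arm_command(
  rows="1 0 0 6 0 0 0; 1 0 0 6 0 0 0; 1 0 0 3 0 0 0; 1 0 0 0 0 0 0; 1 0 0 0 0 0 0",
)

```text
time_s: 8.9
position: [0.6053, -0.0227, 0.1356]
tool_rot: [[0.644, 0.765, -0.0], [0.765, -0.644, 0.0], [-0.0, -0.0, -1.0]]
ft_force: [-1.0, -0.1, -0.6]
grip_width: -0.0002
```

```bash
python3 st.py
```

```text
t 8.9 local mm [ -7.8 -54.2] z 0.1356 yaw local 62.7 F local [-0.98 -0.32] -0.59 Tz [ 0.02 -0.01 -0.03] q [-13.  33.  75.  -0.  72.  27.]
pivot in tool mm [127.2 -56.9]
stud in tool mm [-23.8  21.1]
```

Call:
arm_command(
  rows="1 0 3 0 0 0 0; 1 0 3 0 0 0 0; 1 0 2.5 0 0 0 0; 1 0.8 1.7 0 0 0 4; 1 0.8 1.7 0 0 0 4",
)

```text
time_s: 9.32
position: [0.6158, -0.0294, 0.1357]
tool_rot: [[0.746, 0.666, 0.0], [0.666, -0.746, 0.0], [0.0, 0.0, -1.0]]
ft_force: [0.1, 1.4, 0.1]
grip_width: 0.0002
```

Call:
arm_command(
  rows="1 0.8 1.7 0 0 0 4; 1 0.8 1.7 0 0 0 4; 1 0.8 1.7 0 0 0 4; 1 0.8 1.7 0 0 0 4; 1 0.8 1.7 0 0 0 4",
)

```text
time_s: 9.73
position: [0.6237, -0.0341, 0.1356]
tool_rot: [[0.929, 0.37, 0.0], [0.37, -0.929, 0.0], [0.0, -0.0, -1.0]]
ft_force: [0.3, 0.7, -1.0]
grip_width: 0.0002
```

```bash
python3 st.py
```

```text
t 9.7333 local mm [ 12.6 -61.3] z 0.1356 yaw local 34.5 F local [0.13 0.77] -1.0 Tz [ 0.2  -0.04 -0.  ] q [-14.  35.  71.   0.  74.  54.]
pivot in tool mm [  72.3 -127.7]
stud in tool mm [-23.9  12.4]
```

Call:
arm_command(
  rows="1 0.8 1.7 0 0 0 4; 1 0.8 1.7 0 0 0 4; 1 0.8 1.7 0 0 0 4; 1 0.8 1.7 0 0 0 4; 1 0.8 1.7 0 0 0 4",
)

```text
time_s: 10.15
position: [0.6296, -0.0414, 0.1355]
tool_rot: [[1.0, 0.03, 0.0], [0.03, -1.0, 0.0], [0.0, -0.0, -1.0]]
ft_force: [0.8, 1.2, -1.4]
grip_width: 0.0
```

Call:
arm_command(
  rows="1 0.8 1.7 0 0 0 4; 1 0.8 1.7 0 0 0 4; 1 0.8 1.7 0 0 0 4; 1 0.8 1.7 0 0 0 4; 1 0.8 1.7 0 0 0 4",
)

```text
time_s: 10.57
position: [0.6327, -0.0503, 0.1356]
tool_rot: [[0.95, -0.314, 0.0], [-0.314, -0.95, 0.0], [0.0, -0.0, -1.0]]
ft_force: [-0.5, 1.0, -0.5]
grip_width: -0.0003
```

Call:
arm_command(
  rows="1 0.8 1.7 0 0 0 4; 1 0.8 1.7 0 0 0 4; 1 0.8 1.7 0 0 0 4; 1 0 0 0 0 0 0; 1 0 0 0 0 0 0",
)

```text
time_s: 10.98
position: [0.6329, -0.0559, 0.1357]
tool_rot: [[0.866, -0.5, 0.0], [-0.5, -0.866, -0.0], [0.0, -0.0, -1.0]]
ft_force: [1.0, 0.3, -0.6]
grip_width: 0.0001
```

```bash
python3 st.py
```

```text
t 10.9833 local mm [ 26.4 -80.5] z 0.1357 yaw local -17.2 F local [0.89 0.46] -0.63 Tz [-0.02 -0.06 -0.  ] q [-16.  36.  70.  -0.  75. 104.]
pivot in tool mm [ -74.2 -150.3]
stud in tool mm [-23.9  12.1]
```

The first stroke is done. I'll lift, go back round the stud axis by 180° above the nut, and look.

Call:
arm_command(
  rows="1 0 -7 0 0 0 0; 1 0 0 -17 0 0 0; 1 0 0 -17 0 0 0; 1 -2.5 -2.8 0 0 0 -7; 1 -2.5 -2.8 0 0 0 -7",
)

```text
time_s: 11.4
position: [0.6349, -0.0421, 0.1708]
tool_rot: [[0.963, -0.27, 0.002], [-0.27, -0.963, -0.001], [0.002, -0.0, -1.0]]
ft_force: [1.4, -0.1, 0.4]
grip_width: 0.0
```

Call:
arm_command(
  rows="1 -2.5 -2.8 0 0 0 -7; 1 -2.5 -2.8 0 0 0 -7; 1 -2.5 -2.8 0 0 0 -7; 1 -2.5 -2.8 0 0 0 -7; 1 -2.5 -2.8 0 0 0 -7",
)

```text
time_s: 11.82
position: [0.6226, -0.0276, 0.1697]
tool_rot: [[0.943, 0.332, 0.0], [0.332, -0.943, -0.0], [0.0, 0.0, -1.0]]
ft_force: [0.7, -0.2, 0.1]
grip_width: -0.0
```

Call:
arm_command(
  rows="1 -2.5 -2.8 0 0 0 -7; 1 -2.5 -2.8 0 0 0 -7; 1 -2.5 -2.8 0 0 0 -7; 1 -2.5 -2.8 0 0 0 -7; 1 -2.5 -2.8 0 0 0 -7",
)

```text
time_s: 12.23
position: [0.6047, -0.0228, 0.1697]
tool_rot: [[0.582, 0.813, 0.0], [0.813, -0.582, -0.0], [0.0, 0.0, -1.0]]
ft_force: [0.3, 0.1, -0.7]
grip_width: 0.0001
```

Call:
arm_command(
  rows="1 -2.5 -2.8 0 0 0 -7; 1 -2.5 -2.8 0 0 0 -7; 1 -2.5 -2.8 0 0 0 -7; 1 -2.5 -2.8 0 0 0 -7; 1 -2.5 -2.8 0 0 0 -7",
)

```text
time_s: 12.65
position: [0.5873, -0.0291, 0.1697]
tool_rot: [[0.011, 1.0, 0.0], [1.0, -0.011, -0.0], [-0.0, 0.0, -1.0]]
ft_force: [0.3, -0.9, -0.4]
grip_width: 0.0
```

Call:
arm_command(
  rows="1 -2.5 -2.8 0 0 0 -7; 1 -2.5 -2.8 0 0 0 -7; 1 -2.5 -2.8 0 0 0 -7; 1 -2.5 -2.8 0 0 0 -7; 1 -2.5 -2.8 0 0 0 -7",
)

```text
time_s: 13.07
position: [0.5766, -0.0443, 0.1697]
tool_rot: [[-0.565, 0.825, 0.0], [0.825, 0.565, -0.0], [-0.0, 0.0, -1.0]]
ft_force: [0.3, 0.7, 0.6]
grip_width: -0.0001
```

Call:
arm_command(
  rows="1 -2.5 -2.8 0 0 0 -7; 1 -2.5 -2.8 0 0 0 -7; 1 -2.5 -2.8 0 0 0 -7; 1 0 0 0 0 0 0; 1 0 0 0 0 0 0",
)

```text
time_s: 13.48
position: [0.5753, -0.0555, 0.1696]
tool_rot: [[-0.817, 0.577, 0.0], [0.577, 0.817, 0.0], [-0.0, 0.0, -1.0]]
ft_force: [-0.3, 0.2, -0.1]
grip_width: 0.0
```

```bash
python3 st.py; python3 two.py v3
```

```text
t 13.4833 local mm [-29.9 -92.8] z 0.1696 yaw local 157.5 F local [-0.38  0.09] -0.1 Tz [-0.03 -0.03 -0.03] q [-17.  28.  77.   0.  75. -72.]
pivot in tool mm [ 40.4 175.7]
stud in tool mm [-24.6  18.7]
```

View pics/v3.png

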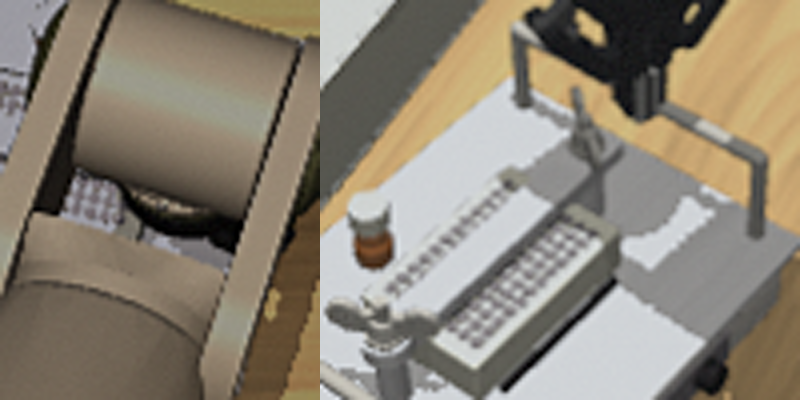

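Run:
```python
from h import *
p=np.load('p.npy')
def tip(th,sg,z=.128,r=.031):
    a=np.radians(th)+p[2];c=np.array([p[0],p[1],0])+[.085*np.sin(p[2]),-.085*np.cos(p[2]),z]
    return c+sg*r*np.array([np.cos(a),np.sin(a),0])
for th in(0,-10,-17,-25,-35,-45,-60):
    u=proj('side',[tip(th,1),tip(th,-1)]);print(th,((u-[230,195])*4+[320,0]).round(0).tolist())
```

```text
0 [[545.0, 104.0], [630.0, 151.0]]
-10 [[552.0, 100.0], [623.0, 156.0]]
-17 [[557.0, 97.0], [618.0, 159.0]]
-25 [[563.0, 94.0], [611.0, 162.0]]
-35 [[572.0, 91.0], [602.0, 165.0]]
-45 [[581.0, 90.0], [593.0, 166.0]]
-60 [[595.0, 90.0], [578.0, 167.0]]
```

The far wing tip is at crop (577,90), which puts the nut at about −40°, so it leads the finger by about 20°. The opposite wing is near 140°. I'll widen the gap, go down and push that wing through the inner side.

Call:
arm_command(
  rows="1 0 -4 0 0 0 0; 1 0 0 12 0 0 0; 1 0 0 12 0 0 0; 1 0 0 11 0 0 0; 1 0 0 0 0 0 0",
)

```text
time_s: 14.0
position: [0.5718, -0.0588, 0.1327]
tool_rot: [[-0.818, 0.576, -0.004], [0.576, 0.818, 0.001], [0.004, -0.001, -1.0]]
ft_force: [-0.9, -0.7, -0.7]
grip_width: 0.0001
```

```bash
python3 st.py
```

```text
t 14.0 local mm [-32.6 -96.8] z 0.1327 yaw local 157.6 F local [-0.7  -0.86] -0.65 Tz [0.01 0.06 0.04] q [-18.  30.  80.  -0.  70. -73.]
pivot in tool mm [ 39.2 180.5]
stud in tool mm [-25.6  23.4]
```

Call:
arm_command(
  rows="1 0 3 0 0 0 0; 1 0 4 0 0 0 0; 1 1 3.5 0 0 0 0; 1 1 2.15 0 0 0 5; 1 1 2.15 0 0 0 5",
)

```text
time_s: 14.42
position: [0.5794, -0.0447, 0.1353]
tool_rot: [[-0.703, 0.711, 0.001], [0.711, 0.703, -0.0], [-0.001, 0.001, -1.0]]
ft_force: [0.8, 0.9, -0.6]
grip_width: -0.0
```

Call:
arm_command(
  rows="1 1 2.15 0 0 0 5; 1 1 2.15 0 0 0 5; 1 1 2.15 0 0 0 5; 1 1 2.15 0 0 0 5; 1 1 2.15 0 0 0 5",
)

```text
time_s: 14.83
position: [0.5851, -0.0345, 0.1352]
tool_rot: [[-0.337, 0.942, 0.0], [0.942, 0.337, -0.0], [-0.0, 0.0, -1.0]]
ft_force: [-1.0, -0.1, -0.3]
grip_width: 0.0003
```

```bash
python3 st.py
```

```text
t 14.8333 local mm [-24.9 -70.2] z 0.1352 yaw local 122.4 F local [-0.95 -0.34] -0.26 Tz [ 0.03  0.1  -0.03] q [-15.  31.  78.   0.  70. -35.]
pivot in tool mm [117.6 104.3]
stud in tool mm [-25.9  13.1]
```

Call:
arm_command(
  rows="1 1 2.15 0 0 0 5; 1 1 2.15 0 0 0 5; 1 1 2.15 0 0 0 5; 1 1 2.15 0 0 0 5; 1 1 2.15 0 0 0 5",
)

```text
time_s: 15.25
position: [0.5948, -0.0278, 0.1352]
tool_rot: [[0.093, 0.996, 0.001], [0.996, -0.093, 0.0], [0.0, 0.001, -1.0]]
ft_force: [-0.9, 0.1, -0.2]
grip_width: 0.0001
```

Call:
arm_command(
  rows="1 1 2.15 0 0 0 5; 1 1 2.15 0 0 0 5; 1 1 2.15 0 0 0 5; 1 1 2.15 0 0 0 5; 1 1 2.15 0 0 0 5",
)

```text
time_s: 15.67
position: [0.6065, -0.0257, 0.1352]
tool_rot: [[0.505, 0.863, 0.001], [0.863, -0.505, 0.0], [0.0, 0.0, -1.0]]
ft_force: [0.3, 1.1, -0.0]
grip_width: 0.0002
```

```bash
python3 st.py
```

```text
t 15.6667 local mm [ -6.1 -56.9] z 0.1352 yaw local 72.4 F local [0.08 1.1 ] -0.0 Tz [0.16 0.02 0.01] q [-14.  33.  75.   0.  72.  17.]
pivot in tool mm [137.1 -37. ]
stud in tool mm [-25.   14.3]
```

Call:
arm_command(
  rows="1 1 2.4 0 0 0 5; 1 1 2.3 0 0 0 5; 1 1 2.3 0 0 0 5; 1 1 2.3 0 0 0 5; 1 1 2.3 0 0 0 5",
)

```text
time_s: 16.08
position: [0.6186, -0.0293, 0.1352]
tool_rot: [[0.822, 0.569, 0.001], [0.569, -0.822, 0.0], [0.001, 0.0, -1.0]]
ft_force: [-0.5, 1.1, -1.2]
grip_width: 0.0004
```

Call:
arm_command(
  rows="1 1 2.3 0 0 0 5; 1 1 2.3 0 0 0 5; 1 1 2.3 0 0 0 5; 1 1 2.3 0 0 0 5; 1 1 2.3 0 0 0 5",
)

```text
time_s: 16.5
position: [0.6279, -0.0376, 0.1352]
tool_rot: [[0.986, 0.168, 0.001], [0.168, -0.986, 0.0], [0.001, -0.0, -1.0]]
ft_force: [0.1, 1.2, -0.6]
grip_width: -0.0002
```

Call:
arm_command(
  rows="1 1 2.3 0 0 0 5; 1 1 2.3 0 0 0 5; 1 1 2.3 0 0 0 5; 1 1 2.3 0 0 0 5; 1 1 2.3 0 0 0 5",
)

```text
time_s: 16.92
position: [0.6328, -0.0491, 0.1352]
tool_rot: [[0.964, -0.264, 0.001], [-0.264, -0.964, 0.0], [0.001, -0.0, -1.0]]
ft_force: [0.2, 0.8, -0.8]
grip_width: -0.0003
```

Call:
arm_command(
  rows="1 1 2.3 0 0 0 5; 1 1 2.3 0 0 0 5; 1 1 2.3 0 0 0 5; 1 0 0 0 0 0 0; 1 0 0 0 0 0 0",
)

```text
time_s: 17.33
position: [0.6332, -0.0568, 0.1351]
tool_rot: [[0.867, -0.499, 0.001], [-0.499, -0.867, -0.0], [0.001, -0.0, -1.0]]
ft_force: [0.6, 0.5, -0.2]
grip_width: 0.0002
```

```bash
python3 st.py
```

```text
t 17.3333 local mm [ 26.8 -81.3] z 0.1351 yaw local -17.2 F local [0.5  0.65] -0.17 Tz [ 0.04 -0.1   0.03] q [-16.  36.  70.   0.  75. 104.]
pivot in tool mm [ -74.8 -151. ]
stud in tool mm [-24.6  11.4]
```

Second stroke done, with steady contact of about 1 N. I'll return the same way and take a closer side view.

Call:
arm_command(
  rows="1 0 -7.5 0 0 0 0; 1 0 0 -17 0 0 0; 1 0 0 -17 0 0 0; 1 -2.5 -2.8 0 0 0 -7; 1 -2.5 -2.8 0 0 0 -7",
)

```text
time_s: 17.75
position: [0.6354, -0.0428, 0.1699]
tool_rot: [[0.963, -0.27, 0.002], [-0.27, -0.963, -0.001], [0.003, -0.0, -1.0]]
ft_force: [0.8, -0.7, -0.8]
grip_width: 0.0
```

Call:
arm_command(
  rows="1 -2.5 -2.8 0 0 0 -7; 1 -2.5 -2.8 0 0 0 -7; 1 -2.5 -2.8 0 0 0 -7; 1 -2.5 -2.8 0 0 0 -7; 1 -2.5 -2.8 0 0 0 -7",
)

```text
time_s: 18.17
position: [0.6231, -0.0283, 0.1688]
tool_rot: [[0.943, 0.332, 0.0], [0.332, -0.943, -0.0], [0.0, 0.0, -1.0]]
ft_force: [-0.7, -0.1, 0.2]
grip_width: -0.0
```

Call:
arm_command(
  rows="1 -2.5 -2.8 0 0 0 -7; 1 -2.5 -2.8 0 0 0 -7; 1 -2.5 -2.8 0 0 0 -7; 1 -2.5 -2.8 0 0 0 -7; 1 -2.5 -2.8 0 0 0 -7",
)

```text
time_s: 18.58
position: [0.6051, -0.0235, 0.1688]
tool_rot: [[0.582, 0.813, 0.0], [0.813, -0.582, 0.0], [0.0, 0.0, -1.0]]
ft_force: [0.1, -0.2, 0.3]
grip_width: 0.0001
```

Call:
arm_command(
  rows="1 -2.5 -2.8 0 0 0 -7; 1 -2.5 -2.8 0 0 0 -7; 1 -2.5 -2.8 0 0 0 -7; 1 -2.5 -2.8 0 0 0 -7; 1 -2.5 -2.8 0 0 0 -7",
)

```text
time_s: 19.0
position: [0.5878, -0.0298, 0.1688]
tool_rot: [[0.01, 1.0, 0.0], [1.0, -0.01, -0.0], [-0.0, 0.0, -1.0]]
ft_force: [-0.8, 0.5, 0.2]
grip_width: 0.0001
```

Call:
arm_command(
  rows="1 -2.5 -2.8 0 0 0 -7; 1 -2.5 -2.8 0 0 0 -7; 1 -2.5 -2.8 0 0 0 -7; 1 -2.5 -2.8 0 0 0 -7; 1 -2.5 -2.8 0 0 0 -7",
)

```text
time_s: 19.42
position: [0.5771, -0.0451, 0.1688]
tool_rot: [[-0.565, 0.825, 0.0], [0.825, 0.565, -0.0], [-0.0, 0.0, -1.0]]
ft_force: [-0.6, -0.0, -0.7]
grip_width: 0.0
```

Call:
arm_command(
  rows="1 -2.5 -2.8 0 0 0 -7; 1 -2.5 -2.8 0 0 0 -7; 1 -2.5 -2.8 0 0 0 -7; 1 0 -3 0 0 0 0; 1 0 0 0 0 0 0",
)

```text
time_s: 19.83
position: [0.5738, -0.0591, 0.1687]
tool_rot: [[-0.817, 0.577, 0.0], [0.577, 0.817, -0.0], [-0.0, -0.0, -1.0]]
ft_force: [-0.2, 0.2, 0.2]
grip_width: -0.0001
```

```bash
python3 st.py; python3 -c "
from h import *
snap('side','s2',(270,205,330,250),12)"
```

```text
t 19.8333 local mm [-30.6 -96.6] z 0.1687 yaw local 157.5 F local [-0.2   0.19] 0.22 Tz [ 0.04 -0.02 -0.05] q [-18.  28.  77.  -0.  74. -72.]
pivot in tool mm [ 41.2 179.5]
stud in tool mm [-23.8  22.4]
```

View pics/s2.png

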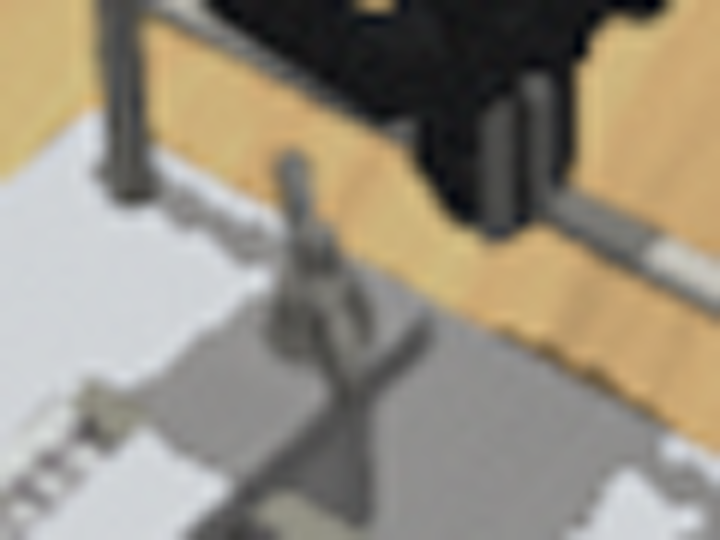

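The wing runs from (290,165) to about (355,365) in the crop, so the nut is near −37° again and lower than before. About 140° should remain. Third stroke:

Call:
arm_command(
  rows="1 0 0 12 0 0 0; 1 0 0 12 0 0 0; 1 0 0 11 0 0 0; 1 0 3 0 0 0 0; 1 0 4 0 0 0 0",
)

```text
time_s: 20.3
position: [0.5779, -0.053, 0.1336]
tool_rot: [[-0.817, 0.576, -0.001], [0.576, 0.817, 0.0], [0.001, -0.0, -1.0]]
ft_force: [-0.4, 0.1, 0.6]
grip_width: 0.0
```

Call:
arm_command(
  rows="1 0 3 0 0 0 0; 1 1 2.15 0 0 0 5; 1 1 2.15 0 0 0 5; 1 1 2.15 0 0 0 5; 1 1 2.15 0 0 0 5",
)

```text
time_s: 20.72
position: [0.5828, -0.0416, 0.1344]
tool_rot: [[-0.568, 0.823, 0.001], [0.823, 0.568, -0.0], [-0.001, 0.0, -1.0]]
ft_force: [-1.4, -0.5, -0.3]
grip_width: -0.0001
```

Call:
arm_command(
  rows="1 1 2.15 0 0 0 5; 1 1 2.15 0 0 0 5; 1 1 2.15 0 0 0 5; 1 1 2.15 0 0 0 5; 1 1 2.15 0 0 0 5",
)

```text
time_s: 21.13
position: [0.5903, -0.0324, 0.1344]
tool_rot: [[-0.168, 0.986, 0.001], [0.986, 0.168, -0.0], [-0.0, 0.001, -1.0]]
ft_force: [-0.5, 0.3, -0.3]
grip_width: -0.0
```

Call:
arm_command(
  rows="1 1 2.15 0 0 0 5; 1 1 2.2 0 0 0 5; 1 1 2.2 0 0 0 5; 1 1 2.2 0 0 0 5; 1 1 2.2 0 0 0 5",
)

```text
time_s: 21.55
position: [0.6013, -0.0274, 0.1344]
tool_rot: [[0.265, 0.964, 0.001], [0.964, -0.265, 0.0], [0.0, 0.001, -1.0]]
ft_force: [-0.8, 0.5, -0.6]
grip_width: 0.0001
```

```bash
python3 st.py
```

```text
t 21.55 local mm [-10.8 -59.7] z 0.1344 yaw local 87.4 F local [-0.9   0.29] -0.63 Tz [0.1  0.1  0.05] q [-14.  33.  76.   0.  72.   1.]
pivot in tool mm [145.    4.2]
stud in tool mm [-24.8  11.9]
```

Call:
arm_command(
  rows="1 1 2.2 0 0 0 5; 1 1 2.2 0 0 0 5; 1 1 2.2 0 0 0 5; 1 1 2.2 0 0 0 5; 1 1 2.2 0 0 0 5",
)

```text
time_s: 21.97
position: [0.6133, -0.0275, 0.1344]
tool_rot: [[0.647, 0.762, 0.001], [0.762, -0.647, 0.0], [0.001, 0.001, -1.0]]
ft_force: [-0.7, 1.1, -0.3]
grip_width: 0.0
```

Call:
arm_command(
  rows="1 1 2.2 0 0 0 5; 1 1 2.2 0 0 0 5; 1 0.6 1.3 0 0 0 3; 1 0.6 1.3 0 0 0 3",
)

```text
time_s: 22.3
position: [0.6205, -0.0304, 0.1344]
tool_rot: [[0.832, 0.555, 0.001], [0.555, -0.832, 0.0], [0.001, 0.001, -1.0]]
ft_force: [-0.5, 1.4, -0.7]
grip_width: -0.0002
```

Call:
arm_command(
  rows="1 0.6 1.3 0 0 0 3; 1 0.6 1.3 0 0 0 3; 1 0 0 0 0 0 0",
)

```text
time_s: 22.55
position: [0.623, -0.0321, 0.1343]
tool_rot: [[0.885, 0.466, 0.001], [0.466, -0.885, -0.0], [0.001, 0.001, -1.0]]
ft_force: [0.1, 0.7, -0.0]
grip_width: 0.0
```

```bash
python3 st.py
```

```text
t 22.55 local mm [ 11.4 -59.5] z 0.1343 yaw local 40.5 F local [-0.05  0.71] -0.01 Tz [0.1  0.   0.03] q [-14.  35.  72.   0.  74.  48.]
pivot in tool mm [  85.2 -117.3]
stud in tool mm [-25.3  11.9]
```

Call:
arm_command(
  rows="1 0.6 1.3 0 0 0 3; 1 0.6 1.3 0 0 0 3; 1 0 0 0 0 0 0",
)

```text
time_s: 22.8
position: [0.6251, -0.034, 0.1342]
tool_rot: [[0.928, 0.373, 0.001], [0.373, -0.928, -0.0], [0.001, 0.0, -1.0]]
ft_force: [0.4, 1.6, 0.4]
grip_width: -0.0001
```

Call:
arm_command(
  rows="1 0.6 1.3 0 0 0 3; 1 0.6 1.3 0 0 0 3; 1 0 0 0 0 0 0",
)

```text
time_s: 23.05
position: [0.627, -0.0362, 0.134]
tool_rot: [[0.962, 0.275, 0.001], [0.275, -0.962, -0.0], [0.001, 0.0, -1.0]]
ft_force: [0.6, 1.1, 0.3]
grip_width: 0.0002
```

Call:
arm_command(
  rows="1 0.6 1.3 0 0 0 3; 1 0 0 0 0 0 0",
)

```text
time_s: 23.22
position: [0.6278, -0.0373, 0.1339]
tool_rot: [[0.974, 0.225, 0.001], [0.225, -0.974, -0.0], [0.001, 0.0, -1.0]]
ft_force: [1.0, 0.6, -1.0]
grip_width: 0.0001
```

```bash
python3 st.py
```

```text
t 23.2167 local mm [ 17.3 -63.5] z 0.1339 yaw local 25.7 F local [0.87 0.78] -0.96 Tz [ 0.13 -0.06  0.04] q [-14.  35.  71.   0.  74.  63.]
pivot in tool mm [  48.9 -141.2]
stud in tool mm [-25.   11.9]
```

Call:
arm_command(
  rows="1 0.6 1.3 0 0 0 3; 1 0 0 0 0 0 0",
)

```text
time_s: 23.38
position: [0.6286, -0.0385, 0.1338]
tool_rot: [[0.985, 0.174, 0.0], [0.174, -0.985, -0.0], [0.0, 0.0, -1.0]]
ft_force: [-0.3, 1.2, 0.0]
grip_width: 0.0001
```

Call:
arm_command(
  rows="1 0.6 1.3 0 0 0 3; 1 0 0 0 0 0 0",
)

```text
time_s: 23.55
position: [0.6294, -0.0397, 0.1338]
tool_rot: [[0.993, 0.122, 0.0], [0.122, -0.993, -0.0], [0.0, 0.0, -1.0]]
ft_force: [-0.3, 1.1, -0.4]
grip_width: -0.0003
```

Call:
arm_command(
  rows="1 0.6 1.3 0 0 0 3; 1 0 0 0 0 0 0",
)

```text
time_s: 23.72
position: [0.6301, -0.041, 0.1337]
tool_rot: [[0.998, 0.07, 0.0], [0.07, -0.998, -0.0], [0.0, 0.0, -1.0]]
ft_force: [0.5, 1.7, 0.7]
grip_width: 0.0002
```

```bash
python3 st.py
```

```text
t 23.7167 local mm [ 20.4 -66.6] z 0.1337 yaw local 16.8 F local [0.1  1.73] 0.69 Tz [ 0.07 -0.03 -0.02] q [-14.  35.  70.  -0.  74.  72.]
pivot in tool mm [  24.2 -151. ]
stud in tool mm [-24.8  11.8]
```

Call:
arm_command(
  rows="1 0.6 1.3 0 0 0 3; 1 0 0 0 0 0 0",
)

```text
time_s: 23.88
position: [0.6308, -0.0417, 0.1337]
tool_rot: [[1.0, 0.018, 0.0], [0.018, -1.0, 0.001], [0.0, -0.001, -1.0]]
ft_force: [0.6, 3.1, 0.5]
grip_width: -0.0001
```

Call:
arm_command(
  rows="1 0.6 1.3 0 0 0 3; 1 0 0 0 0 0 0",
)

```text
time_s: 24.05
position: [0.6315, -0.0424, 0.1337]
tool_rot: [[0.999, -0.034, 0.0], [-0.034, -0.999, 0.002], [0.0, -0.002, -1.0]]
ft_force: [1.4, 5.5, 0.3]
grip_width: 0.0001
```

Call:
arm_command(
  rows="1 0.6 1.3 0 0 0 3; 1 0 0 0 0 0 0",
)

```text
time_s: 24.22
position: [0.6321, -0.043, 0.1337]
tool_rot: [[0.996, -0.086, 0.001], [-0.086, -0.996, 0.003], [0.0, -0.003, -1.0]]
ft_force: [2.0, 9.8, 1.6]
grip_width: -0.0001
```

Call:
arm_command(
  rows="1 0.6 1.3 0 0 0 3; 1 0 0 0 0 0 0",
)

```text
time_s: 24.38
position: [0.6327, -0.0436, 0.1337]
tool_rot: [[0.99, -0.138, 0.001], [-0.138, -0.99, 0.004], [0.0, -0.005, -1.0]]
ft_force: [3.5, 12.5, 1.4]
grip_width: 0.0001
```

```bash
python3 st.py
```

```text
t 24.3833 local mm [ 23.5 -68.5] z 0.1337 yaw local 4.8 F local [ 0.62 12.95] 1.38 Tz [ 1.98 -0.45 -0.08] q [-15.  36.  70.   0.  75.  83.]
pivot in tool mm [ -10.4 -154.9]
stud in tool mm [-24.8  14.4]
```

The force climbs steeply to 12.5 N while the wing no longer follows, so the nut is on its stop. I'll back off, lift clear, retreat and look.

Call:
arm_command(
  rows="1 0 -5 0 0 0 0; 1 0 -8 0 0 0 0; 1 0 0 -30 0 0 0; 1 0 0 -30 0 0 0; 1 0 0 -30 0 0 0",
)

```text
time_s: 24.8
position: [0.6339, -0.033, 0.2245]
tool_rot: [[0.99, -0.138, -0.001], [-0.138, -0.99, -0.0], [-0.001, 0.001, -1.0]]
ft_force: [0.6, -0.4, 1.1]
grip_width: 0.0001
```

Call:
arm_command(
  rows="1 -20 25 0 0 0 0; 1 -20 25 0 0 0 0; 1 -20 25 0 0 0 0; 1 -20 25 0 0 0 0; 1 -20 25 0 0 0 0",
)

```text
time_s: 25.22
position: [0.5163, -0.1436, 0.2236]
tool_rot: [[0.99, -0.138, -0.0], [-0.138, -0.99, -0.001], [-0.0, 0.001, -1.0]]
ft_force: [0.6, 0.3, -0.6]
grip_width: -0.0001
```

Call:
arm_command(
  rows="1 -20 25 0 0 0 0; 1 -20 25 0 0 0 0; 1 -20 25 0 0 0 0; 1 -20 25 0 0 0 0; 1 -20 25 0 0 0 0",
)

```text
time_s: 25.63
position: [0.3997, -0.2534, 0.2237]
tool_rot: [[0.99, -0.138, -0.0], [-0.138, -0.99, -0.001], [-0.0, 0.001, -1.0]]
ft_force: [1.2, -0.7, 0.0]
grip_width: -0.0001
```

```bash
python3 - <<'E'
from h import *
snap('top','c');snap('side','d')
f=lambda i,s:cv2.resize(i,None,fx=s,fy=s,interpolation=cv2.INTER_CUBIC)
a=cv2.imread('pics/c_full.png')[150:270,215:355];b=cv2.imread('pics/d_full.png')[200:280,220:313]
cv2.imwrite('pics/v4.png',np.hstack([f(a,10/3),cv2.resize(b,(330,400),interpolation=cv2.INTER_CUBIC)]))
E
python3 st.py
```

```text
t 25.7333 local mm [-158.1 -326.3] z 0.2237 yaw local 4.6 F local [0.53 0.33] 1.02 Tz [ 0.01 -0.06  0.01] q [-47.  15.  88.  -0.  76.  51.]
pivot in tool mm [ 190.3 -397.4]
stud in tool mm [ 176.8 -227.9]
```

View pics/v4.png

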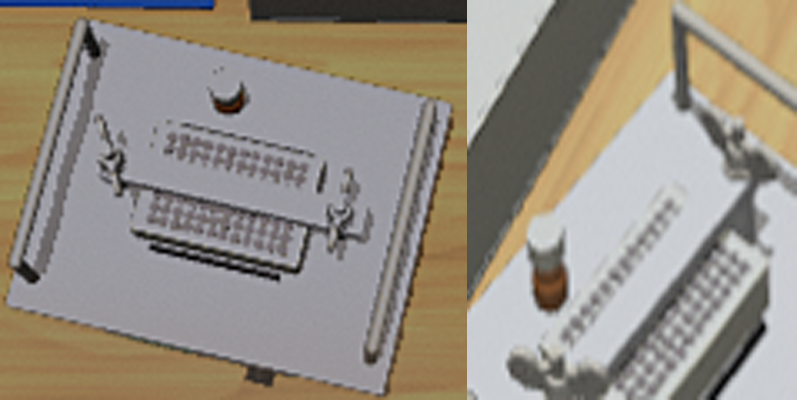

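Bar closed over the block, block, jar and pivot nut unchanged; the loose nut at (342,215) lies low on the bar with its wings nearly along the rails. I'll use one zoom of the saved pictures to measure its height.

Run:
```python
import cv2,numpy as np
a=cv2.imread('pics/c_full.png')[193:233,297:337];b=cv2.imread('pics/d_full.png')[210:250,265:305]
f=lambda i:cv2.resize(i,(400,400),interpolation=cv2.INTER_CUBIC)
cv2.imwrite('pics/v5.png',np.hstack([f(a),f(b)]))
```

```text
(no output)
```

View pics/v5.png

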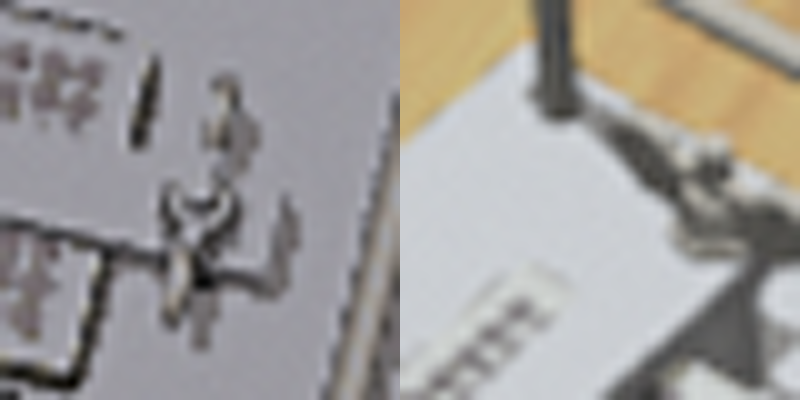

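Run:
```python
from h import *
p=np.load('p.npy')
def tip(th,sg,z,r=.031):
    a=np.radians(th)+p[2];c=np.array([p[0],p[1],0])+[.085*np.sin(p[2]),-.085*np.cos(p[2]),z]
    return c+sg*r*np.array([np.cos(a),np.sin(a),0])
f0=proj('side',[tip(62.6,1,.1291),tip(62.6,-1,.1291)])
for th in(-5,0,5,10):
  for z in(.1225,.1285):
    P=[tip(th,1,z),tip(th,-1,z)]
    print(th,z,'top',((proj('top',P)-[297,193])*10).round(0).tolist(),'side',((proj('side',P)-[265,210])*10+[400,0]).round(0).tolist())
```

```text
-5 0.1225 top [[247.0, 85.0], [165.0, 327.0]] side [[622.0, 122.0], [817.0, 251.0]]
-5 0.1285 top [[247.0, 79.0], [165.0, 323.0]] side [[621.0, 103.0], [817.0, 233.0]]
0 0.1225 top [[236.0, 82.0], [176.0, 331.0]] side [[614.0, 128.0], [825.0, 245.0]]
0 0.1285 top [[236.0, 76.0], [176.0, 326.0]] side [[613.0, 110.0], [825.0, 226.0]]
5 0.1225 top [[225.0, 80.0], [188.0, 333.0]] side [[607.0, 135.0], [832.0, 238.0]]
5 0.1285 top [[225.0, 74.0], [187.0, 328.0]] side [[606.0, 116.0], [832.0, 219.0]]
10 0.1225 top [[214.0, 79.0], [199.0, 334.0]] side [[601.0, 142.0], [838.0, 230.0]]
10 0.1285 top [[214.0, 73.0], [199.0, 329.0]] side [[599.0, 124.0], [838.0, 212.0]]
```

The wing tips match an angle of 0° within about 3°. That agrees with the hard stop and with the roughly 423° turned in total. The arm is clear, so I'm handing in.

```bash
python3 -c "
from h import *
print(env.close_job())"
```

```text
the job is handed in; nothing more can be done
None
```

The hold-down bar is back over the block with its slotted end round the stud, and the loose wing nut is screwed down to its stop. I handed the job in at about 26 s of the 67 s allowed, with the arm well clear of everything.

- **Bar:** I pushed it shut with the closed fingertip until it stopped (about 10 N, no further travel).
- **Nut:** It took three one-wing clockwise strokes on the inner side, about 423° in all by my estimate. Contact was about 1 N until the stop. There the force climbed to about 13 N and the wing no longer moved.

**Last checks:**
- **Pictures:** They showed the bar closed over the block and the nut down on the bar. The block, the jar and the pivot nut looked unmoved.
- **Wing angle:** It measured 0° to within about 3°, which is what I expect for fully home.
- **Nut height:** The pictures could not fix it to better than a few millimetres. "Fully home" therefore rests on the hard stop, the wing angle and the count of turns.
- **Other items:** I did not look again at the items on the bench; the arm never went near them.

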